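# Set an eccentric guide to its gauge

## Task

First open the gap of the edge guide by turning its eccentric by the bar on top, just until the wide gauge block will slide through with about 3 mm of play (bar square to the fence, in line with the white index line). Then stand the wide gauge on the guide's plate at the right-hand end of the fence (seen from the robot), slide it along the fence through the gap until it is wholly past the eccentric, and leave it standing there. Leave the narrow gauge alone, and leave the eccentric at its setting.

Things in the scene. Friction and masses are not known exactly. Their poses are not given: they have to be found in the camera images.
- guide: Edge guide, fixed: dark steel plate 8 mm thick. Origin on the worktop under it; at yaw 0 x points away from the robot, y left, z up. Plate spans x -80..55, y -120..120 mm. Fence along y on far side, full length, face at x = 35 mm, 18 mm wide, top at 28 mm. Eccentric pivot at x -28, y 0. A gauge runs along +y between them, best with its centre at x = 18.5 mm. White index line on the near edge at y 0.
- eccentric (a joint): Steel disc, radius 30 mm, 8 to 26 mm over the worktop, centre 12 mm off its upright pivot. Positive (anticlockwise from above) opens: gap to fence = 33 + 12 sin(angle) mm. At 0 the bar is square to the fence, in line with the index line, disc centre 12 mm to +y of the pivot. Starts at -1.1..-0.5 rad (gap 22..27 mm), range -1.3..1.3, stiff (0.15 N m), stays where left.
- eccentric_grip (a point): On the pivot axis at the top of the eccentric's grip bar, 52 mm over the worktop. The bar is black, 50 mm long, 14 mm thick, 26 mm tall (26 to 52 mm over the worktop). The point's x axis runs along the bar, and z is up.
- gauge_wide: Wide gauge, loose, about 0.2 kg, aluminium: block 30 mm thick (x), 60 long (y), 45 tall, with an upright grip fin on top, 14 thick (x), 30 long (y), from 45 to 85 mm above the underside. Origin at the centre of the underside. To pass, its y axis lies along the guide's y. Stands on the worktop right of the guide.
- gauge_narrow: The narrow gauge, a bystander: same shape, length, height and fin, but its block is only 20 mm thick (x). Origin at the centre of the underside. It stands on the worktop right of the guide; the two gauges may have changed places.
Things that resemble listed ones, but are neither listed nor needed, are in the scene too. What is shaped like the gauge_wide but orange or purple is not meant.

How it is judged:
By the outcome, as a careful person would: the job done as asked, in the order asked, and still so for the second after the job is handed in, with the robot touching nothing.
It also fails if it takes over 51 s, if anything falls off the work surface, if the arm or the gripper's body presses on something with over 40 N, if the wrist force passes 120 N, or if a joint passes its speed limit or range.

## Robot

A 6-joint arm with a two-finger parallel gripper is mounted at the origin on a cart in front of the work surface, level with it; the furniture and walls round the work are solid. World frame = base frame: x ahead of the robot, y to its left, z up, the work surface at z = 0. Lengths are in m, angles in rad, forces in N, time in s.
With the tool pointing down it reaches from about 0.425 to 0.95 m from the base axis. Payload 3.5 kg.
Tool frame: the origin (TCP) lies on the centre line of the jaws, within the pads' length; the fingertips stand 14 mm ahead of it and the grasp point (between the pads) lies 5 mm behind it (ctrl.finger_overhang is the distance from the TCP to the fingertips, in m); z points along the fingers, y is the line along which they close (so a half turn about z gives the same grasp; the last joint's range is limited). The gripper opens to 85 mm and grips with 20 to 120 N. Pads are 22 mm wide; open, the fingers measure 114 mm over their backs; the gripper's body (76 mm by 85 mm) begins 54 mm behind the grasp point. The pads swing forward as they close: fully open they stand 13 mm farther back than shut.
Start: joints at [-1.282, 0.286, 1.577, -0, 1.279, -0.15], TCP at [0.287, -0.611, 0.206] pointing down, gripper open.
Joint ranges: [-2.77, 2.77], [-0.9, 2.22], [0.21, 2.48], [-1.53, 4.67], [0.24, 2.81], [-2.84, 2.84]. Speed limits (rad/s): [2.79, 2.79, 3.14, 3.14, 3.14, 3.14].

## Interface

Orientations are given as a unit quaternion [x, y, z, w].
In Python, from plant import ctrl gives the robot as it stands.
- The arm moves only by the tool send_rows, never from a script. Its argument "moves" is text: rows parted by semicolons, each of 7 numbers parted by spaces: the turn, a rotation vector about the tool's x, y, z in units of 360 degrees (1.0 is 360 degrees), then the shift along the tool's x, y, z in units of 20 cm (1.0 is 20 cm), then the gripper's target within -1 to 1 (fully open at 1, half-way at 0, shut at -1). A call has 1 to 12 rows; each row is the pose to reach, as a shift and turn from the pose commanded when the call began, along the tool's axes at that moment, turning the shorter way round; what a row does not reach only later rows make up. A row lasts 1/8 s, in which the tool goes at most 62.5 mm and 10.7 degrees, less where a joint would pass 70% of its speed; a pose out of reach is approached as far as the arm can. A call with a number of a shift or a turn outside -1 to 1 is refused whole. A call with a gripper value outside its range is refused whole. The fingers move at their own pace and stop on an object; "newtons" is the grip in N (left out, the last holds). Time passes only in rows, so rows that repeat a pose let the fingers close. It gives the time, the measured TCP pose, the force, the opening and the grip force at its end, in the units of the state.
- ctrl.get_state(): the state, without advancing time (a new reading comes with each control period).
- ctrl.read_camera(name): name is "scene" or "top" or "wrist"; returns a dict with "image" (384x512x3 uint8, red, green, blue), "fovy" (degrees; the focal length in pixels is half the picture's height over the tangent of half this angle, whatever the lens; pixels are square), "cx", "cy" (the principal point, pixels), "distortion" ([k1, k2, p1, p2, k3] as OpenCV has them; the pictures are not rectified), "extrinsics" (4x4, takes a point from camera to world coordinates). Camera axes: x right, y up, looking along -z (the intrinsics and any distortion apply to the point x, -y, -z); pixel columns grow to the right and rows downward; lengths in m; the calibration is good to about 2 mm. A picture is of the moment at which its call begins. There is no depth.
- ctrl.sign_off(): hands the job in; it is judged then, once.
The state is a dict: "time": time; "qpos": joint angles; "dq": joint speeds; "joint_efforts": joint torques, N m; "eef_pos": TCP position; "tcp_rot": TCP orientation; "contact_force": force on the tool from outside, world axes, zero at the start; "wrist_torque": the same for the moment, N m; "opening": opening from 0.0 (shut) to 1.0 (fully open); "finger_force": force on a finger pad.
Only numpy, scipy, OpenCV 4.12 (cv2) and the standard library are available. Lean on these libraries where they do the work, as an engineer would, in place of code of your own. Each camera call takes 0.05 s, during which the arm holds its last target. There are 200 camera calls.

## Working session

There is one attempt and no reset: what is moved stays moved. The work goes in short steps, Python scripts to look and compute and a tool call to move; the robot and the scene stay as the last step left them, time stands still between calls to the robot, and variables do not carry over. Pictures are saved under pics/ and viewed, at most 10 in all, crops included, and the job is handed in when it is done.

Besides the shell and the picture viewer there is one more tool, called after "Call:" by a JSON object that holds its "name" and its "arguments", one argument or row to a line. send_rows: Moves the arm, as the interface text tells. Its arguments: {"type":"object","properties":{"moves":{"type":"string"},"newtons":{"type":"number"}},"required":["moves"]}

```bash
mkdir -p pics; ls; cat > h.py <<'E'
import numpy as np, cv2
from plant import ctrl
def cam(n):
    c=ctrl.read_camera(n); return c
def K(c):
    h,w=c["image"].shape[:2]; f=h/2/np.tan(np.radians(c["fovy"])/2)
    return np.array([[f,0,c["cx"]],[0,f,c["cy"]],[0,0,1.]])
def ray(c,uv,z):
    p=cv2.undistortPoints(np.array(uv,float).reshape(-1,1,2),K(c),np.array(c["distortion"],float)).reshape(-1,2)
    d=np.c_[p[:,0],-p[:,1],-np.ones(len(p))]@np.array(c["extrinsics"])[:3,:3].T
    o=np.array(c["extrinsics"])[:3,3]
    return o+d*((z-o[2])/d[:,2])[:,None]
def proj(c,P):
    E=np.array(c["extrinsics"]); q=(np.array(P,float).reshape(-1,3)-E[:3,3])@E[:3,:3]
    q=q*[1,-1,-1]
    return cv2.projectPoints(q,np.zeros(3),np.zeros(3),K(c),np.array(c["distortion"],float))[0].reshape(-1,2)
def save(c,n): cv2.imwrite("pics/"+n,c["image"][:,:,::-1])
E
python3 - <<'E'
from h import *
a=cam("scene");b=cam("top")
print(a["extrinsics"],b["extrinsics"],a["fovy"],b["fovy"])
cv2.imwrite("pics/top.png",cv2.resize(b["image"][:,:,::-1],(800,600)))
cv2.imwrite("pics/scene.png",cv2.resize(a["image"][:,:,::-1],(800,600)))
print(ctrl.get_state())
E
```

```text
pics
[[ 0.49120296  0.50254754 -0.71145318 -0.10760045]
 [-0.87092247  0.26965041 -0.41083173 -0.48515885]
 [-0.01461883  0.82142232  0.57013303  0.57088756]
 [ 0.          0.          0.          1.        ]] [[ 0.01202308  0.99541413 -0.0949008   0.41725233]
 [-0.99990407  0.0113158  -0.00798748 -0.09688957]
 [-0.00687697  0.09498773  0.99545469  0.89151837]
 [ 0.          0.          0.          1.        ]] 43.273566817513 56.91316318227853
{'time': 0.1, 'qpos': array([-1.28196900e+00,  2.87094661e-01,  1.57803617e+00, -4.66817915e-06,
        1.27861809e+00, -1.50044890e-01]), 'dq': array([ 3.89099645e-05, -2.59467039e-03, -2.32414848e-03,  1.50233664e-03,
       -2.43750102e-04, -2.32173366e-04]), 'joint_efforts': array([ 6.20265255e-04, -4.07298768e+01, -2.93698150e+01, -1.40058273e-04,
        3.40312145e-03,  3.69337755e-06]), 'eef_pos': array([ 0.28663012, -0.61039826,  0.20497083]), 'tcp_rot': array([ 9.76019638e-01,  2.17679821e-01, -7.69818405e-05, -1.07538110e-03]), 'contact_force': array([-0.15123087, -0.14937073, -0.84006882]), 'wrist_torque': array([-0.03804611, -0.01564572, -0.01158094]), 'finger_force': 0.0, 'opening': 1.000977000790987}
```

View pics/top.png

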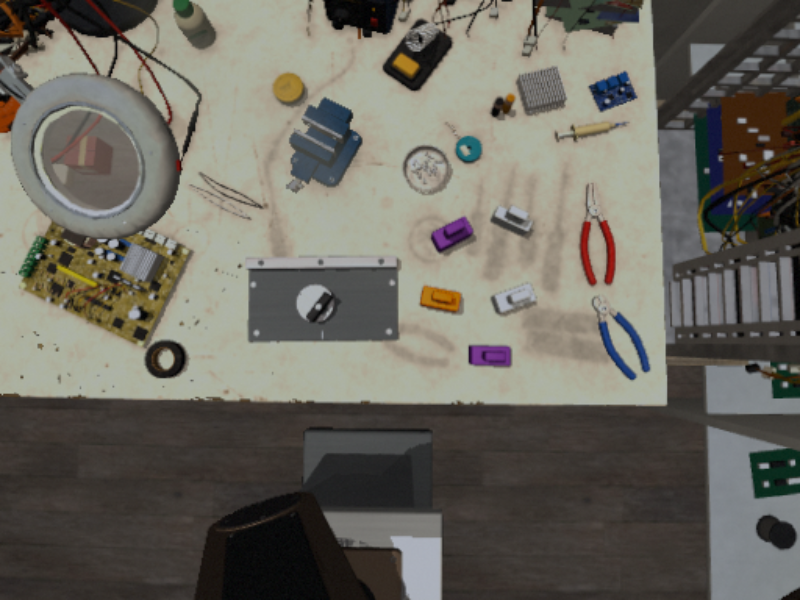

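View pics/scene.png

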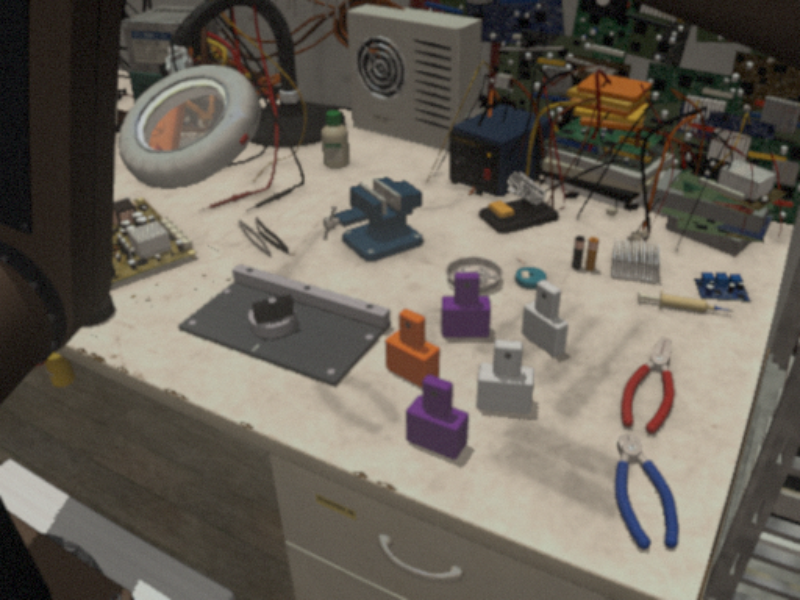

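The top view shows the guide plate at about (248–398, 258–341), the eccentric at (318,303), and two silver gauges at (513,220) and (514,298). The near one looks thicker. Orange and purple gauges are decoys. Next I'll measure these by contours.

```bash
python3 - <<'E'
from h import *
b=cam("top"); im=b["image"]
s=1.5625
def crop(x0,y0,x1,y1,k,n):
    cv2.imwrite("pics/"+n,cv2.resize(im[y0:y1,x0:x1,::-1],None,fx=k,fy=k,interpolation=cv2.INTER_CUBIC))
a=cv2.resize(im[155:230,150:265,::-1],None,fx=6,fy=6,interpolation=cv2.INTER_CUBIC)[:, :480+210]
crop(150,155,260,225,7,"guide.png")
crop(305,120,355,205,7,"g.png")
hsv=cv2.cvtColor(im,cv2.COLOR_RGB2HSV)
# dark plate
m=((hsv[...,2]<110)&(hsv[...,1]<80)).astype(np.uint8); m[:150]=0;m[235:]=0;m[:,:150]=0;m[:,265:]=0
cs=sorted(cv2.findContours(m,0,2)[0],key=cv2.contourArea)[-1]
bx=cv2.boxPoints(cv2.minAreaRect(cs)); W=ray(b,bx,.008)
print("plate",bx,W.round(4),np.linalg.norm(W-np.roll(W,1,0),axis=1))
E
```

```text
plate [[158.337   167.27553]
 [254.      166.00002]
 [254.67972 216.97762]
 [159.01672 218.25313]] [[ 0.5415  0.156   0.008 ]
 [ 0.5472 -0.0859  0.008 ]
 [ 0.4194 -0.0892  0.008 ]
 [ 0.4131  0.1495  0.008 ]] [0.12847513 0.24203215 0.12784378 0.23877801]
```

View pics/guide.png

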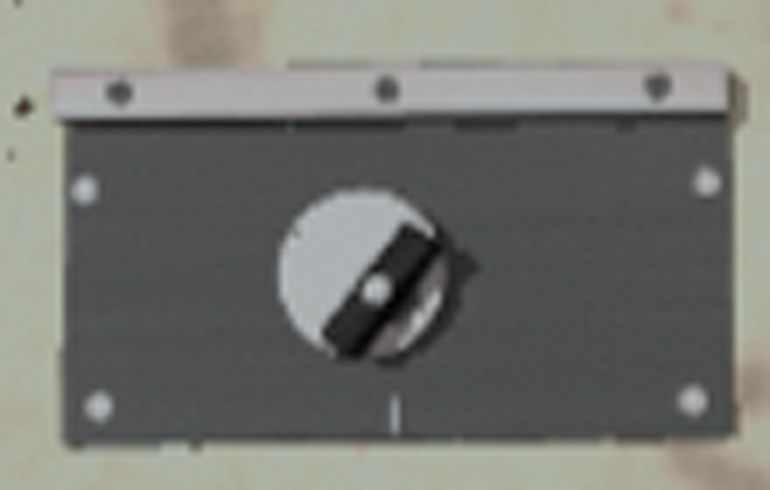

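View pics/g.png

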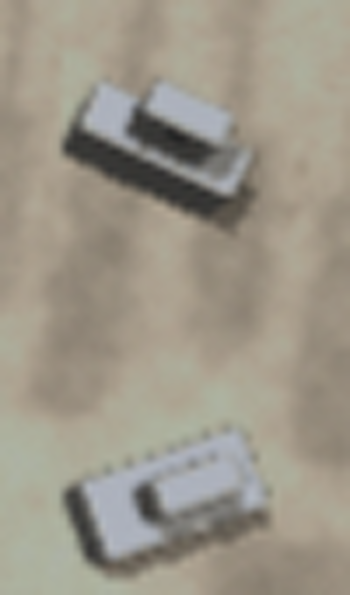

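The crops show the fence, the index line at (394,415), the bar with its pivot at (376,289), and the bar turned roughly 35°. In the second crop the near gauge has a top face about 87×166 px, so it is the wide one. The far one is narrow.

```bash
python3 - <<'E'
from h import *
b=cam("top"); im=b["image"]
def R(x0,y0,pts,z): return ray(b,(np.array(pts)+.5)/7-.5+[x0,y0],z)
np.set_printoptions(suppress=True,precision=4)
F=R(150,155,[(58,122),(728,115),(728,65),(52,72)],.028);print("fence",F, np.linalg.norm(F[0]-F[1]))
P=R(150,155,[(66,442),(737,437),(394,438),(394,398)],.008);print("plate near, index",P)
sc=R(150,155,[(85,189),(707,182),(98,407),(692,401)],.008);print("screws",sc)
print("pivot",R(150,155,[(376,289)],.052))
print("bar ends",R(150,155,[(412,228),(437,246),(325,336),(352,358)],.052))
G=R(305,120,[(82,487),(238,430),(268,515),(108,570)],.045);print("gauge top",G,G.mean(0),np.linalg.norm(G-np.roll(G,1,0),axis=1))
N=R(305,120,[(155,490),(238,455),(242,492),(160,525)],.085);print("fin",N,N.mean(0),np.linalg.norm(N-np.roll(N,1,0),axis=1))
d=F[1]-F[0]; print("fence yaw",np.arctan2(d[0],-d[1])) 
d=P[1]-P[0]; print("near yaw",np.arctan2(d[0],-d[1]))
d=G[1]-G[0]; print("g",np.arctan2(d[0],-d[1])); d=G[2]-G[3]; print("g",np.arctan2(d[0],-d[1]))
m=((im.max(2).astype(int)<60)).astype(np.uint8); 
sub=m[183:207,190:217]; cs=max(cv2.findContours(sub,0,2)[0],key=cv2.contourArea); bx=cv2.boxPoints(cv2.minAreaRect(cs))+[190,183]
W=ray(b,bx,.052);print("bar box",W,W.mean(0),np.linalg.norm(W-np.roll(W,1,0),axis=1))
E
```

```text
fence [[ 0.5269  0.151   0.028 ]
 [ 0.5319 -0.0853  0.028 ]
 [ 0.5496 -0.0851  0.028 ]
 [ 0.5446  0.1539  0.028 ]] 0.23637393800449255
plate near, index [[ 0.4145  0.1496  0.008 ]
 [ 0.4194 -0.0897  0.008 ]
 [ 0.4175  0.0323  0.008 ]
 [ 0.4317  0.0326  0.008 ]]
screws [[ 0.5052  0.146   0.008 ]
 [ 0.5102 -0.0778  0.008 ]
 [ 0.4271  0.1385  0.008 ]
 [ 0.4319 -0.0735  0.008 ]]
pivot [[0.4678 0.0332 0.052 ]]
bar ends [[0.4887 0.0215 0.052 ]
 [0.4827 0.0128 0.052 ]
 [0.4516 0.0502 0.052 ]
 [0.4443 0.0408 0.052 ]]
gauge top [[ 0.4875 -0.2364  0.045 ]
 [ 0.5077 -0.2901  0.045 ]
 [ 0.4786 -0.3002  0.045 ]
 [ 0.4592 -0.2452  0.045 ]] [ 0.4832 -0.268   0.045 ] [0.0297 0.0574 0.0308 0.0583]
fin [[ 0.4835 -0.2537  0.085 ]
 [ 0.4952 -0.2809  0.085 ]
 [ 0.4831 -0.2821  0.085 ]
 [ 0.472  -0.2552  0.085 ]] [ 0.4835 -0.268   0.085 ] [0.0115 0.0297 0.0122 0.0291]
fence yaw 0.02121250839675973
near yaw 0.020470890914040255
g 0.3601916286603751
g 0.33974593626958555
bar box [[ 0.4503  0.0521  0.052 ]
 [ 0.4946  0.0203  0.052 ]
 [ 0.4759 -0.0053  0.052 ]
 [ 0.4319  0.0265  0.052 ]] [0.4632 0.0234 0.052 ] [0.0315 0.0545 0.0317 0.0543]
```

```bash
cat >> h.py <<'E'
from scipy.spatial.transform import Rotation as Ro
def plan(p,psi):
    "shift and turn for TCP target p, tool x heading psi, pointing down"
    s=ctrl.get_state(); R0=Ro.from_quat(s["tcp_rot"])
    Rt=Ro.from_matrix([[np.cos(psi),np.sin(psi),0],[np.sin(psi),-np.cos(psi),0],[0,0,-1]])
    return np.r_[(R0.inv()*Rt).as_rotvec()/(2*np.pi), R0.inv().apply(np.array(p)-s["eef_pos"])/.2].round(4)
E
python3 - <<'E'
from h import *
np.set_printoptions(suppress=True)
print(plan([.467,.033,.16],-.647))
E
```

```text
[-0.0002  0.0001  0.1728  2.1834 -2.5296  0.2309]
```

Call:
{"name": "send_rows", "arguments": {
  "moves": "0 0 0 0.73 -0.84 0.0 1;0 0 0 0.73 -0.84 0.0 1;0 0 0 0.73 -0.84 0.0 1;0 0 0 0.73 -0.84 0.0 1",
  "newtons": 60
}}

```text
time: 0.7
eef_pos: [0.348, -0.3941, 0.2059]
tcp_rot: [0.976, 0.218, 0.0, -0.0]
contact_force: [1.1, 0.6, 0.3]
opening: 1.0
finger_force: 0.0
```

Call:
{"name": "send_rows", "arguments": {
  "moves": "0 0 0 0.73 -0.84 0.0 1;0 0 0 0.73 -0.84 0.0 1;0 0 0 0.73 -0.84 0.0 1;0 0 0 0.73 -0.84 0.0 1"
}}

```text
time: 1.2
eef_pos: [0.4085, -0.1801, 0.2061]
tcp_rot: [0.976, 0.219, 0.0, -0.0]
contact_force: [0.8, -0.3, -1.2]
opening: 1.002
finger_force: 0.0
```

Call:
{"name": "send_rows", "arguments": {
  "moves": "0 0 0.06 0.72 -0.84 0.2 1;0 0 0.12 0.72 -0.84 0.2 1;0 0 0.173 0.72 -0.84 0.2 1;0 0 0.173 0.72 -0.84 0.2 1;0 0 0.173 0.72 -0.84 0.2 1;0 0 0.173 0.72 -0.84 0.2 1;0 0 0.173 0.72 -0.84 0.2 1"
}}

```text
time: 2.08
eef_pos: [0.4671, 0.031, 0.166]
tcp_rot: [0.948, -0.319, -0.0, 0.0]
contact_force: [-0.2, -0.8, 0.2]
opening: 1.002
finger_force: 0.0
```

```bash
python3 - <<'E'
from h import *
np.set_printoptions(suppress=True)
print(plan([.467,.033,.16],-.647))
c=cam("wrist");b=cam("top")
cv2.imwrite("pics/w1.png",cv2.resize(c["image"][:,:,::-1],(768,576)))
# expected pixels in wrist picture
print(c["extrinsics"])
print(proj(c,[[.4678,.0332,.052],[.4175,.0323,.008],[.486,.017,.052],[.448,.0455,.052],[.5294,.0329,.028]])*1.5)
E
```

```text
[ 0.      0.0001 -0.0005 -0.0067 -0.0077  0.0298]
[[-0.60477566  0.76529169  0.22039744  0.52269201]
 [-0.79639587 -0.58111445 -0.16751003 -0.01312586]
 [-0.0001179  -0.2768296   0.96091902  0.33345398]
 [ 0.          0.          0.          1.        ]]
[[371.9555143  270.84145567]
 [415.82522415 308.67806364]
 [374.9794717  231.50738386]
 [375.56366304 306.76243518]
 [313.69928983 186.10213699]]
```

View pics/w1.png

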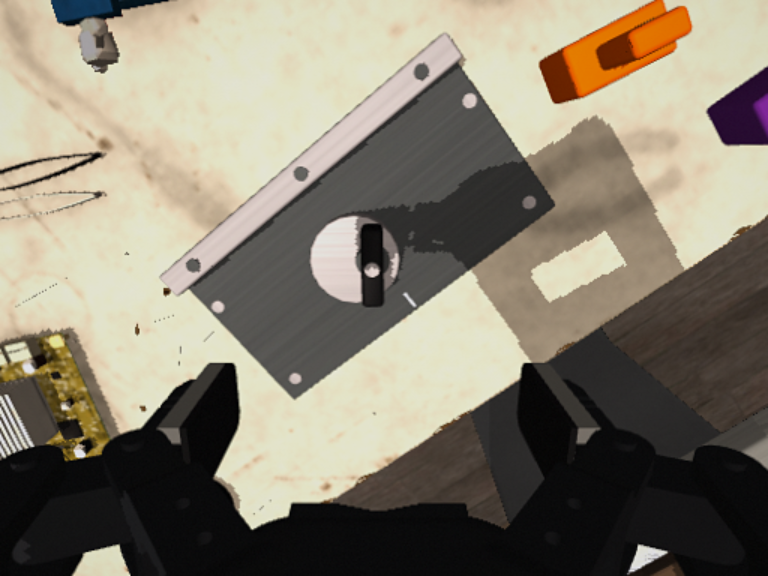

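The wrist view shows the bar vertical at (372, 225–306) with the pivot dot at (372,270), where prediction was (372,271). The index line is also where predicted, so I'll descend over the bar.

Call:
{"name": "send_rows", "arguments": {
  "moves": "0 0 0 -0.007 -0.008 0.3 1;0 0 0 -0.007 -0.008 0.5 1;0 0 0 -0.007 -0.008 0.61 1;0 0 0 -0.007 -0.008 0.61 1;0 0 0 -0.007 -0.008 0.61 -1;0 0 0 -0.007 -0.008 0.61 -1;0 0 0 -0.007 -0.008 0.61 -1;0 0 0 -0.007 -0.008 0.61 -1;0 0 0 -0.007 -0.008 0.61 -1;0 0 0 -0.007 -0.008 0.61 -1"
}}

```text
time: 3.42
eef_pos: [0.4672, 0.0326, 0.0442]
tcp_rot: [0.948, -0.318, -0.0, 0.0]
contact_force: [-0.2, -1.3, -0.3]
opening: -0.001
finger_force: 0.0
```

```bash
python3 - <<'E'
from h import *
np.set_printoptions(suppress=True)
s=ctrl.get_state();print(s["opening"],s["finger_force"],s["contact_force"],s["wrist_torque"],s["eef_pos"],s["tcp_rot"])
print(plan([.4675,.0332,.043],.021))
E
```

```text
-0.0005728244316034896 0.0 [-0.22818794 -1.29436531 -0.25852105] [-0.0064253  -0.01325945 -0.01306398] [0.46718906 0.03258927 0.04423547] [ 0.94794462 -0.31843524 -0.00001872  0.00000301]
[ 0.      0.     -0.1065 -0.0006 -0.0034  0.0062]
```

```bash
python3 - <<'E'
from h import *
c=cam("wrist");b=cam("top")
A=cv2.resize(c["image"][:,:,::-1],(512,384)); B=cv2.resize(b["image"][140:236,136:264,::-1],(512,384),interpolation=2)
cv2.imwrite("pics/w2.png",cv2.resize(np.hstack([A,B]),(800,300)))
E
```

```text
(no output)
```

View pics/w2.png

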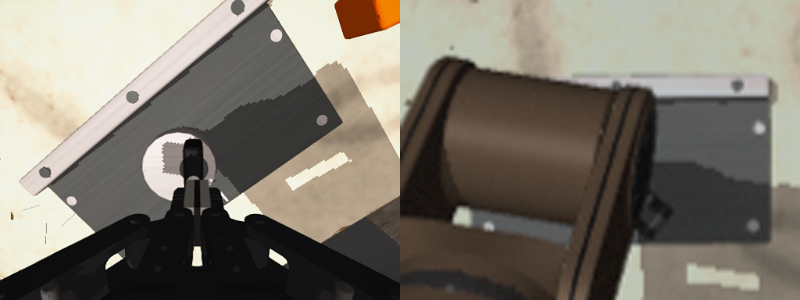

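```bash
python3 - <<'E'
from h import *
np.set_printoptions(suppress=True,precision=1)
c=cam("wrist"); s=ctrl.get_state()
k=400/512
print("pivot, far bar, near bar top", proj(c,[[.4678,.0332,.052],[.4879,.018,.052],[.448,.0482,.052]])*k)
p=s["eef_pos"]
print("tcp, tip", proj(c,[p,p-[0,0,.014]])*k)
print("screws/fence",proj(c,[[.5102,-.0778,.008],[.4319,-.0735,.008],[.5052,.146,.008]])*k)
print(ctrl.finger_overhang, s["opening"],s["finger_force"])
cv2.imwrite("pics/w3.png",cv2.resize(c["image"][150:330,180:320,::-1],None,fx=3.3,fy=3.3,interpolation=2))
E
```

```text
pivot, far bar, near bar top [[193.4 182.6]
 [193.3 148.1]
 [193.5 214. ]]
tcp, tip [[194.8 178.4]
 [194.9 171.5]]
screws/fence [[276.3  37. ]
 [321.8 121.6]
 [ 71.9 201.3]]
0.014 0.0036938851470239824 0.0
```

View pics/w3.png

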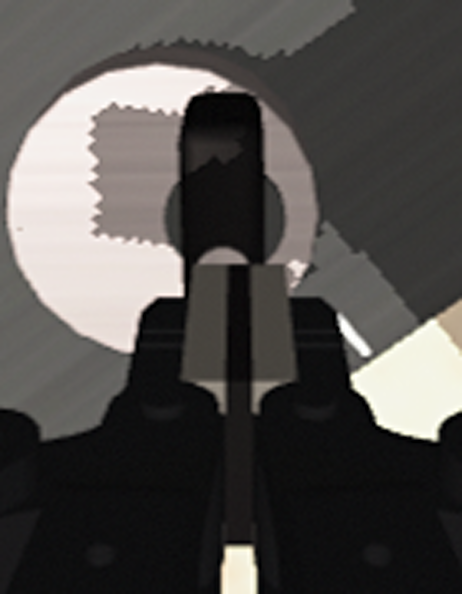

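```bash
python3 - <<'E'
from h import *
np.set_printoptions(suppress=True,precision=1)
c=cam("wrist"); s=ctrl.get_state(); p=s["eef_pos"]; R=Ro.from_quat(s["tcp_rot"])
for x in (-.011,0,.011):
  for z in (.014,0,-.013,-.03,-.045): print(x,z,(proj(c,p+R.apply([[x,.0425,z],[x,-.0425,z]]))*1.5).round().tolist())
E
```

```text
-0.011 0.014 [[476.0, 354.0], [272.0, 354.0]]
-0.011 0 [[484.0, 369.0], [264.0, 369.0]]
-0.011 -0.013 [[491.0, 385.0], [256.0, 385.0]]
-0.011 -0.03 [[503.0, 410.0], [243.0, 409.0]]
-0.011 -0.045 [[516.0, 436.0], [230.0, 436.0]]
0 0.014 [[478.0, 329.0], [271.0, 329.0]]
0 0 [[485.0, 343.0], [263.0, 342.0]]
0 -0.013 [[493.0, 357.0], [254.0, 357.0]]
0 -0.03 [[506.0, 379.0], [241.0, 379.0]]
0 -0.045 [[519.0, 403.0], [226.0, 403.0]]
0.011 0.014 [[480.0, 304.0], [269.0, 304.0]]
0.011 0 [[487.0, 315.0], [261.0, 315.0]]
0.011 -0.013 [[495.0, 328.0], [252.0, 328.0]]
0.011 -0.03 [[508.0, 348.0], [238.0, 347.0]]
0.011 -0.045 [[522.0, 369.0], [223.0, 369.0]]
```

The closed jaws hide the pivot dot, and their tips project 28 mm behind the reported TCP instead of 14 mm ahead. So the real fingertips sit about 42 mm higher than stated and the jaws closed above the bar. I'll open, go lower with a force check, and close.

Call:
{"name": "send_rows", "arguments": {
  "moves": "0 0 0 0 0 0 1;0 0 0 0 0 0 1;0 0 0 0 0 0 1;0 0 0 0 0 0 1;0 0 0 0 0 0 1;0 0 0 0 -0.003 0.1 1;0 0 0 0 -0.003 0.19 1;0 0 0 0 -0.003 0.19 1"
}}

```text
time: 4.68
eef_pos: [0.4662, 0.0333, 0.0049]
tcp_rot: [0.948, -0.318, -0.002, 0.0]
contact_force: [-0.1, -0.3, -0.7]
opening: 0.997
finger_force: 0.0
```

Call:
{"name": "send_rows", "arguments": {
  "moves": "0 0 0 0 0 0 -1;0 0 0 0 0 0 -1;0 0 0 0 0 0 -1;0 0 0 0 0 0 -1;0 0 0 0 0 0 -1;0 0 0 0 0 0 -1"
}}

```text
time: 5.42
eef_pos: [0.4691, 0.0344, 0.007]
tcp_rot: [0.948, -0.319, 0.001, -0.002]
contact_force: [2.8, 6.7, -0.2]
opening: 0.144
finger_force: 59.6
```

Call:
{"name": "send_rows", "arguments": {
  "moves": "0 0 -0.02 0 -0.008 0 -1;0 0 -0.04 0 -0.008 0 -1;0 0 -0.06 0 -0.008 0 -1;0 0 -0.08 0 -0.008 0 -1;0 0 -0.1 0 -0.008 0 -1;0 0 -0.1066 0 -0.008 0 -1;0 0 -0.1066 0 -0.008 0 -1;0 0 -0.1066 0 -0.008 0 -1",
  "newtons": 80
}}

```text
time: 6.42
eef_pos: [0.4691, 0.0343, 0.0071]
tcp_rot: [1.0, 0.011, 0.0, 0.0]
contact_force: [-1.2, 1.7, 4.9]
opening: 0.14
finger_force: 81.3
```

```bash
python3 - <<'E'
from h import *
np.set_printoptions(suppress=True,precision=4)
s=ctrl.get_state();print(s["opening"],s["finger_force"],s["contact_force"],s["wrist_torque"],s["eef_pos"],s["tcp_rot"]); print(2*np.arctan2(s["tcp_rot"][1],s["tcp_rot"][0]))
c=cam("wrist");cv2.imwrite("pics/w4.png",c["image"][:,:,::-1])
E
```

```text
0.13984169581816153 81.27904057502747 [-1.2231  1.7152  4.9094] [0.0102 0.2226 0.0618] [0.4691 0.0343 0.0071] [0.9999 0.0108 0.0004 0.0001]
0.021589628266176015
```

View pics/w4.png

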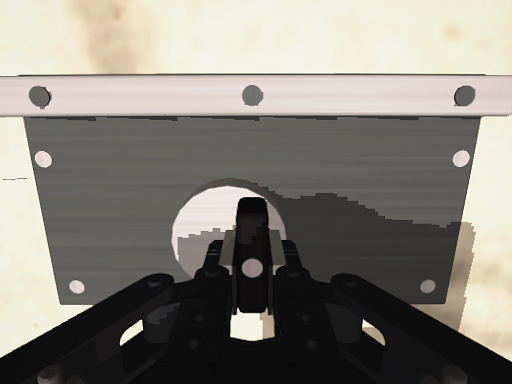

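The bar stands vertical in the wrist view at column 252, in line with the fence's middle screw (252,95). I'll release, rise and verify from above.

Call:
{"name": "send_rows", "arguments": {
  "moves": "0 0 0 0 0 0 1;0 0 0 0 0 0 1;0 0 0 0 0 0 1;0 0 0 0 0 0 1;0 0 0 0 0 0 1;0 0 0 0 0 -0.3 1;0 0 0 0 0 -0.6 1;0 0 0 0 0 -0.7 1;0 0 0 0 0 -0.7 1;0 0 0 0 0 -0.7 1"
}}

```text
time: 7.72
eef_pos: [0.4675, 0.0345, 0.1446]
tcp_rot: [1.0, 0.011, -0.001, -0.0]
contact_force: [-0.0, -0.3, -0.8]
opening: 1.0
finger_force: 0.0
```

```bash
python3 - <<'E'
from h import *
np.set_printoptions(suppress=True,precision=4)
s=ctrl.get_state();print(s["eef_pos"],2*np.arctan2(s["tcp_rot"][1],s["tcp_rot"][0]))
c=cam("wrist");im=c["image"];cv2.imwrite("pics/w5.png",im[:,:,::-1])
g=im.max(2).astype(int)
pr=proj(c,[[.532,.035,.028],[.469,.0344,.052]]);print(pr)
u0,v0=pr[0].round().astype(int)
# fence near edge: per column strongest bright->dark step near v0
pts=[]
for u in range(u0-100,u0+101,5):
    col=g[v0-25:v0+25,u]; d=col[:-3]-col[3:]; i=d.argmax(); 
    if d[i]>60: pts.append((u,v0-25+i+1.5))
W=ray(c,pts,.028); A=np.polyfit(W[:,1],W[:,0],1); r=W[:,0]-np.polyval(A,W[:,1]); k=abs(r)<.002; A=np.polyfit(W[k,1],W[k,0],1)
print("fence yaw",-A[0],"x at y=.035",np.polyval(A,.035),k.sum(),len(k))
m=(g<45).astype(np.uint8); u,v=pr[1].round().astype(int); x0,y0=u-45,v-60
sub=m[y0:y0+115,x0:x0+90]
cs=max(cv2.findContours(sub,0,2)[0],key=cv2.contourArea); bx=cv2.boxPoints(cv2.minAreaRect(cs))+[x0,y0]
W=ray(c,bx,.052);print("bar",bx,W,W.mean(0),np.linalg.norm(W-np.roll(W,1,0),axis=1))
m2=(g>150).astype(np.uint8)
E
```

```text
[0.4675 0.0345 0.1446] 0.021505485624530713
[[251.2447 105.5163]
 [250.2577 182.6575]]Traceback (most recent call last):
  File "<stdin>", line 13, in <module>
    raise TypeError("expected non-empty vector for x")
TypeError: expected non-empty vector for x
```

View pics/w5.png

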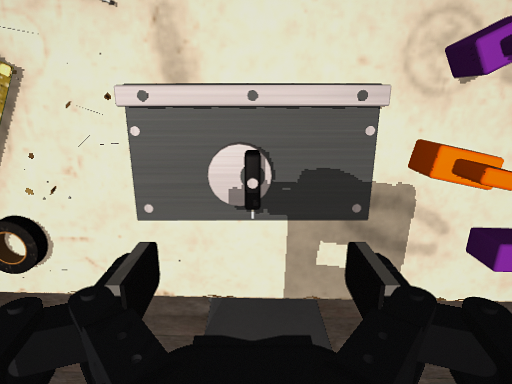

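The view shows the bar vertical (col 253, rows 150–210), in line with the index line (252,213) and middle screw (252,95). I'll confirm with numbers.

```bash
python3 - <<'E'
from h import *
np.set_printoptions(suppress=True,precision=4)
c=cam("wrist");im=c["image"];g=im.max(2).astype(int)
pts=[]
for u in range(140,370,5):
    col=g[96:116,u]; d=col[:-2]-col[2:]; i=d.argmax()
    pts.append((u,96+i+1))
W=ray(c,pts,.028); A=np.polyfit(W[:,1],W[:,0],1); r=W[:,0]-np.polyval(A,W[:,1]); k=abs(r)<.0015; A=np.polyfit(W[k,1],W[k,0],1)
print("fence yaw",-A[0],"x at y=.035",np.polyval(A,.035),k.sum(),len(k))
m=(g[145:218,235:270]<42).astype(np.uint8)
cs=max(cv2.findContours(m,0,2)[0],key=cv2.contourArea); bx=cv2.boxPoints(cv2.minAreaRect(cs))+[235,145]
W=ray(c,bx,.052);print("bar",bx,W.mean(0),np.linalg.norm(W-np.roll(W,1,0),axis=1))
pts=[]
for v in range(155,205,2):
    xs=np.where(g[v,235:272]<42)[0]; pts.append((235+xs.min(),v))
W=ray(c,pts,.052); A=np.polyfit(W[:,0],W[:,1],1); r=W[:,1]-np.polyval(A,W[:,0]);k=abs(r)<.001;A=np.polyfit(W[k,0],W[k,1],1);print("bar left side yaw",A[0],k.sum())
print(ray(c,[(252.5,218.5),(252.5,211)],.008),"fence ends",ray(c,[(115,106),(390,106)],.028))
print("g above",plan([.4833,-.268,.15],1.92), plan([.4833,-.268,.15],1.592))
E
```

```text
fence yaw 0.028311095662040764 x at y=.035 0.5326298559472255 46 46
bar [[243.9445 208.9423]
 [245.0612 149.7559]
 [261.9797 150.0751]
 [260.863  209.2616]] [0.4709 0.0322 0.052 ] [0.0147 0.0518 0.014  0.0518]
bar left side yaw 0.016258757576001027 25
[[0.4191 0.0314 0.008 ]
 [0.4272 0.0316 0.008 ]] fence ends [[ 0.5287  0.1536  0.028 ]
 [ 0.5341 -0.0856  0.028 ]]
g above [-0.0007  0.0003 -0.3021  0.0478  1.5139 -0.0306] [-0.0006  0.0004 -0.2499  0.0478  1.5139 -0.0306]
```

Call:
{"name": "send_rows", "arguments": {
  "moves": "0 0 -0.302 0.03 0.98 -0.1 1;0 0 -0.302 0.03 0.98 -0.1 1;0 0 -0.302 0.03 0.98 -0.1 1;0 0 -0.302 0.03 0.98 -0.1 1;0 0 -0.302 0.03 0.98 -0.1 1;0 0 -0.302 0.03 0.98 -0.1 1;0 0 -0.302 0.03 0.98 -0.1 1;0 0 -0.302 0.03 0.98 -0.1 1;0 0 -0.302 0.03 0.98 -0.1 1;0 0 -0.302 0.03 0.98 -0.1 1;0 0 -0.302 0.03 0.98 -0.1 1;0 0 -0.302 0.03 0.98 -0.1 1"
}}

```text
time: 9.32
eef_pos: [0.4781, -0.1611, 0.1646]
tcp_rot: [0.574, 0.819, -0.0, -0.001]
contact_force: [0.5, -0.8, -1.4]
opening: 0.998
finger_force: 0.0
```

```bash
python3 - <<'E'
from h import *
np.set_printoptions(suppress=True,precision=4)
s=ctrl.get_state();print(s["eef_pos"],2*np.arctan2(s["tcp_rot"][1],s["tcp_rot"][0]))
print(plan([.4833,-.268,.16],1.92))
E
```

```text
[ 0.4781 -0.1611  0.1646] 1.9179957789489608
[-0.0003 -0.0004 -0.0003 -0.5114 -0.1572  0.0222]
```

Call:
{"name": "send_rows", "arguments": {
  "moves": "0 0 0 -0.511 -0.157 0.02 1;0 0 0 -0.511 -0.157 0.02 1;0 0 0 -0.511 -0.157 0.02 1;0 0 0 -0.511 -0.157 0.02 1"
}}

```text
time: 9.82
eef_pos: [0.4836, -0.2677, 0.1612]
tcp_rot: [0.574, 0.819, 0.0, -0.001]
contact_force: [-0.7, 0.4, -0.3]
opening: 1.0
finger_force: 0.0
```

```bash
python3 - <<'E'
from h import *
np.set_printoptions(suppress=True,precision=4)
s=ctrl.get_state();print(s["eef_pos"],2*np.arctan2(s["tcp_rot"][1],s["tcp_rot"][0]))
c=cam("wrist"); cv2.imwrite("pics/w6.png",cv2.resize(c["image"][:,:,::-1],(768,576)))
y=np.array([-np.sin(.35),np.cos(.35),0]);x=np.array([np.cos(.35),np.sin(.35),0]);g=np.array([.4833,-.268,0])
P=[g+a*x+b*y+[0,0,.085] for a in(-.007,.007) for b in(-.015,.015)]+[g+a*x+b*y+[0,0,.045] for a in(-.015,.015) for b in(-.03,.03)]
print(proj(c,P)*1.5)
E
```

```text
[ 0.4836 -0.2677  0.1612] 1.917792023027017
[[365.813  310.3852]
 [365.2927 256.383 ]
 [391.5701 310.337 ]
 [391.9006 256.3305]
 [354.9782 312.3086]
 [353.44   217.516 ]
 [402.3384 312.2201]
 [403.5392 217.4134]]
```

View pics/w6.png

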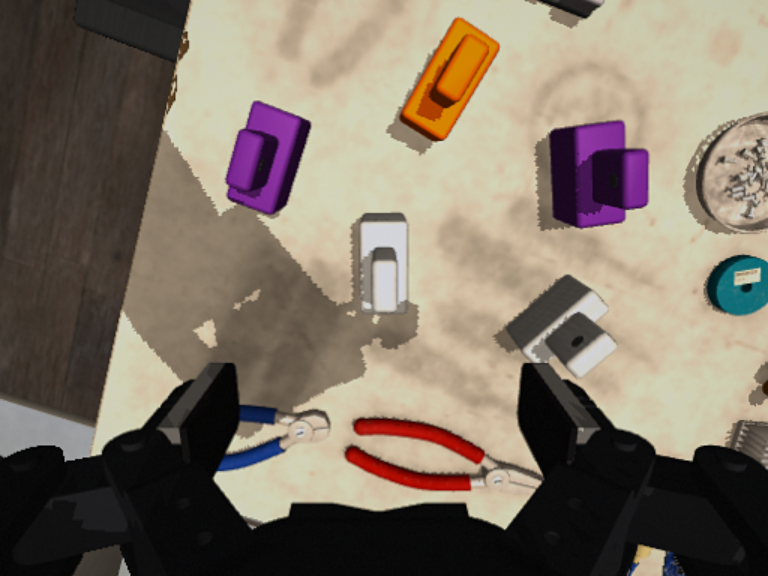

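The fin top is at (372–396, 258–310), about 5 px (2.5 mm) to the right of prediction and parallel to the jaws. I'll grasp with that correction.

Call:
{"name": "send_rows", "arguments": {
  "moves": "0 0 0 0 0.012 0.3 1;0 0 0 0 0.012 0.6 1;0 0 0 0 0.012 0.686 1;0 0 0 0 0.012 0.686 1;0 0 0 0 0.012 0.686 -1;0 0 0 0 0.012 0.686 -1;0 0 0 0 0.012 0.686 -1;0 0 0 0 0.012 0.686 -1;0 0 0 0 0.012 0.686 -1;0 0 0 0 0.012 0.686 -1",
  "newtons": 60
}}

```text
time: 11.12
eef_pos: [0.487, -0.2679, 0.0259]
tcp_rot: [0.574, 0.819, -0.0, 0.001]
contact_force: [-0.3, 1.0, 4.4]
opening: 0.155
finger_force: 59.4
```

Call:
{"name": "send_rows", "arguments": {
  "moves": "0 0 0 0 0 -0.1 -1;0 0 0 0 0 -0.3 -1;0 0 0 0 0 -0.35 -1;0 0 0 0 0 -0.35 -1;0 0 0 0 0 -0.35 -1"
}}

```text
time: 11.75
eef_pos: [0.4852, -0.2665, 0.0929]
tcp_rot: [0.574, 0.819, 0.0, -0.002]
contact_force: [0.9, 0.3, -1.9]
opening: 0.153
finger_force: 58.8
```

```bash
python3 - <<'E'
from h import *
np.set_printoptions(suppress=True,precision=4)
s=ctrl.get_state();print(s["eef_pos"],2*np.arctan2(s["tcp_rot"][1],s["tcp_rot"][0]),s["opening"],s["finger_force"],s["contact_force"])
c=cam("wrist"); im=c["image"]; cv2.imwrite("pics/w7.png",im[:,:,::-1])
# block far end & sides below: bright neutral blob in front of jaws
hsv=cv2.cvtColor(im,cv2.COLOR_RGB2HSV)
# expected block-top corners if gauge origin is at TCP and underside raised .07
R=Ro.from_quat(s["tcp_rot"]);p=s["eef_pos"]
for dz in (.066,.07,.074): print(proj(c,[np.r_[(p+R.apply([a,b,0]))[:2],dz+.045] for a in(.03,) for b in(-.015,.015)]).round(1).tolist())
for u in (240,250,260): print(u,[int(g) for g in hsv[90:230:4,u,2]],[int(g) for g in hsv[90:230:4,u,1]])
E
```

```text
[ 0.4852 -0.2665  0.0929] 1.919017739917345 0.15279370233426004 58.77024471759796 [ 0.8716  0.3164 -1.9339]
[[222.9, 182.0], [284.3, 182.1]]
[[222.1, 184.1], [285.1, 184.2]]
[[221.3, 186.3], [285.9, 186.4]]
240 [233, 233, 233, 233, 233, 233, 233, 233, 233, 233, 233, 233, 233, 233, 233, 233, 234, 234, 234, 149, 101, 101, 105, 106, 233, 237, 237, 237, 237, 237, 237, 238, 111, 80, 84] [33, 38, 35, 28, 28, 32, 33, 28, 30, 31, 32, 28, 23, 26, 28, 31, 35, 39, 35, 65, 30, 30, 29, 31, 22, 4, 4, 4, 4, 4, 4, 5, 16, 32, 30]
250 [233, 233, 233, 233, 233, 233, 233, 233, 233, 233, 233, 233, 233, 233, 233, 233, 234, 234, 234, 237, 98, 103, 105, 105, 235, 236, 237, 237, 236, 236, 235, 237, 98, 99, 100] [27, 27, 25, 23, 25, 33, 36, 35, 31, 25, 24, 28, 30, 27, 27, 28, 33, 35, 38, 47, 31, 35, 32, 29, 23, 3, 4, 4, 3, 3, 2, 2, 34, 31, 33]
260 [203, 233, 233, 233, 233, 233, 233, 234, 233, 233, 233, 234, 234, 233, 233, 233, 234, 233, 233, 236, 99, 104, 103, 107, 229, 235, 237, 237, 237, 237, 237, 238, 103, 105, 105] [43, 25, 25, 27, 33, 32, 34, 35, 35, 32, 32, 31, 29, 30, 27, 31, 35, 37, 36, 46, 31, 32, 30, 29, 26, 2, 4, 4, 4, 4, 4, 3, 32, 32, 32]
```

Grasp is sound: 2 N lift, and the block's end edge is at row 186 against 184–186 predicted. I'll raise it above the orange decoy and carry it over.

Call:
{"name": "send_rows", "arguments": {
  "moves": "0 0 0 0 0 -0.25 -1;0 0 0 0 0 -0.25 -1;0 0 0.026 0.5 -0.1 -0.25 -1;0 0 0.052 0.5 -0.1 -0.25 -1;0 0 0.052 0.5 -0.1 -0.25 -1;0 0 0.052 0.5 -0.1 -0.25 -1"
}}

```text
time: 12.55
eef_pos: [0.4334, -0.1804, 0.1443]
tcp_rot: [0.699, 0.715, -0.0, -0.0]
contact_force: [-0.6, 0.1, -1.8]
opening: 0.157
finger_force: 58.9
```

```bash
python3 - <<'E'
from h import *
np.set_printoptions(suppress=True,precision=4)
s=ctrl.get_state();print(s["eef_pos"],2*np.arctan2(s["tcp_rot"][1],s["tcp_rot"][0]))
print(plan([.511,-.050,.14],1.593))
E
```

```text
[ 0.4334 -0.1804  0.1443] 1.5936024893352527
[-0.0001 -0.      0.0001  0.6428  0.4026  0.0211]
```

Call:
{"name": "send_rows", "arguments": {
  "moves": "0 0 0 0.643 0.403 0.02 -1;0 0 0 0.643 0.403 0.02 -1;0 0 0 0.643 0.403 0.02 -1;0 0 0 0.643 0.403 0.25 -1;0 0 0 0.643 0.403 0.45 -1;0 0 0 0.643 0.403 0.5 -1;0 0 0 0.643 0.403 0.5 -1;0 0 0 0.643 0.403 0.5 -1"
}}

```text
time: 13.55
eef_pos: [0.5131, -0.0508, 0.047]
tcp_rot: [0.7, 0.715, 0.001, 0.002]
contact_force: [0.7, 0.0, -1.1]
opening: 0.154
finger_force: 59.2
```

```bash
python3 - <<'E'
from h import *
np.set_printoptions(suppress=True,precision=4)
s=ctrl.get_state();print(s["eef_pos"],2*np.arctan2(s["tcp_rot"][1],s["tcp_rot"][0]),s["contact_force"],s["wrist_torque"])
c=cam("wrist"); g=c["image"].max(2).astype(int); cv2.imwrite("pics/w8.png",c["image"][:,:,::-1])
print(plan([.511,-.050,.034],1.593))
# block edges in picture, expected corners
R=Ro.from_quat(s["tcp_rot"]);p=s["eef_pos"]
e=proj(c,[np.r_[(p+R.apply([a,b,0]))[:2],p[2]-.0259+.045] for a in(.03,.02) for b in(-.015,.015)]);print(e)
v=int(e[2,1]); print(v,g[v,200:310:2].tolist())
E
```

```text
[ 0.5131 -0.0508  0.047 ] 1.5920440672347678 [ 0.6785  0.0425 -1.0658] [ 0.0436 -0.0135  0.0188]
[ 0.0006  0.0002 -0.0001  0.004  -0.0106  0.0654]
[[221.9207 182.3646]
 [283.7279 182.3544]
 [222.4376 201.9554]
 [283.1451 201.9297]]
201 [93, 90, 88, 88, 87, 91, 91, 89, 89, 86, 89, 55, 218, 238, 241, 239, 239, 239, 240, 242, 242, 242, 242, 242, 242, 241, 240, 239, 240, 241, 241, 242, 241, 242, 242, 242, 242, 242, 243, 239, 230, 68, 53, 138, 212, 227, 225, 227, 226, 221, 217, 221, 224, 224, 226]
```

Call:
{"name": "send_rows", "arguments": {
  "moves": "0 0 0 0.004 -0.005 0.04 -1;0 0 0 0.004 -0.005 0.06 -1;0 0 0 0.004 -0.005 0.07 -1;0 0 0 0.004 -0.005 0.07 -1"
}}

```text
time: 14.1
eef_pos: [0.5107, -0.0492, 0.0338]
tcp_rot: [0.699, 0.715, -0.0, -0.001]
contact_force: [-6.4, 2.0, 14.6]
opening: 0.155
finger_force: 61.6
```

Call:
{"name": "send_rows", "arguments": {
  "moves": "0 0 0 0 0 -0.01 -1;0 0 0 0 0.02 -0.01 -1;0 0 0 0 0.035 -0.01 -1;0 0 0 0 0.035 -0.01 -1"
}}

```text
time: 14.6
eef_pos: [0.5171, -0.049, 0.0338]
tcp_rot: [0.699, 0.715, -0.0, -0.001]
contact_force: [-4.0, 1.5, 7.6]
opening: 0.152
finger_force: 60.6
```

Call:
{"name": "send_rows", "arguments": {
  "moves": "0 0 0 0 0.01 0 -1;0 0 0 0 0.01 0 -1"
}}

```text
time: 14.85
eef_pos: [0.5179, -0.0489, 0.0339]
tcp_rot: [0.699, 0.715, -0.002, -0.002]
contact_force: [-6.9, 0.8, 9.8]
opening: 0.154
finger_force: 61.0
```

Call:
{"name": "send_rows", "arguments": {
  "moves": "0 0 0 0 0.01 -0.005 -1;0 0 0 0 0.01 -0.005 -1"
}}

```text
time: 15.1
eef_pos: [0.5192, -0.0489, 0.0339]
tcp_rot: [0.699, 0.715, -0.002, -0.002]
contact_force: [-6.2, -0.6, 7.1]
opening: 0.152
finger_force: 60.7
```

Call:
{"name": "send_rows", "arguments": {
  "moves": "0 0 0 0 0.01 0 -1;0 0 0 0 0.01 0 -1"
}}

```text
time: 15.35
eef_pos: [0.5194, -0.0489, 0.034]
tcp_rot: [0.699, 0.715, -0.004, -0.004]
contact_force: [-12.2, -0.6, 11.9]
opening: 0.153
finger_force: 61.4
```

Call:
{"name": "send_rows", "arguments": {
  "moves": "0 0 0 0 -0.016 -0.006 -1;0 0 0 0.04 -0.016 -0.006 -1;0 0 0 0.08 -0.016 -0.006 -1;0 0 0 0.12 -0.016 -0.006 -1;0 0 0 0.12 -0.016 -0.006 -1"
}}

```text
time: 15.98
eef_pos: [0.5186, -0.0236, 0.0346]
tcp_rot: [0.699, 0.715, -0.0, -0.001]
contact_force: [-3.7, 0.7, -3.3]
opening: 0.152
finger_force: 59.2
```

```bash
python3 - <<'E'
from h import *
np.set_printoptions(suppress=True,precision=4)
s=ctrl.get_state();p=s["eef_pos"];print(p,2*np.arctan2(s["tcp_rot"][1],s["tcp_rot"][0]),s["contact_force"],s["wrist_torque"])
print("gap to fence", .5193-.022*(p[1]+.049)-p[0])
E
```

```text
[ 0.5186 -0.0236  0.0346] 1.593013306082774 [-3.7086  0.6797 -3.3316] [ 0.1224  0.833  -0.0718]
gap to fence 0.00018735752544918327
```

Call:
{"name": "send_rows", "arguments": {
  "moves": "0 0 0 0.04 -0.003 0.003 -1;0 0 0 0.08 -0.003 0.003 -1;0 0 0 0.12 -0.003 0.003 -1;0 0 0 0.16 -0.003 0.003 -1;0 0 0 0.2 -0.003 0.003 -1"
}}

```text
time: 16.6
eef_pos: [0.5177, 0.0152, 0.0345]
tcp_rot: [0.699, 0.715, -0.001, -0.0]
contact_force: [-3.4, -3.0, -2.2]
opening: 0.155
finger_force: 59.3
```

Call:
{"name": "send_rows", "arguments": {
  "moves": "0 0 0 0.03 0 0 -1;0 0 0 0.06 0 0 -1;0 0 0 0.1 0 0 -1;0 0 0 0.14 0 0 -1"
}}

```text
time: 17.1
eef_pos: [0.517, 0.0432, 0.0344]
tcp_rot: [0.699, 0.715, -0.0, -0.0]
contact_force: [-4.1, -2.9, -1.8]
opening: 0.153
finger_force: 59.3
```

```bash
python3 - <<'E'
from h import *
np.set_printoptions(suppress=True,precision=4)
s=ctrl.get_state();p=s["eef_pos"];print(p,2*np.arctan2(s["tcp_rot"][1],s["tcp_rot"][0]),s["contact_force"],s["wrist_torque"])
print("gap to fence", .5193-.022*(p[1]+.049)-p[0], "ylocal",p[1]-.0345+.022*.0185)
print(plan([0.5155-.022*.0835,.0345+.0845,.0343],1.593))
E
```

```text
[0.517  0.0432 0.0344] 1.5925324152520959 [-4.0578 -2.87   -1.7544] [-0.6305  0.7802 -0.0294]
gap to fence 0.00024232341773133825 ylocal 0.00914928936252909
[-0.0002  0.     -0.0001  0.3791 -0.0086  0.0006]
```

Call:
{"name": "send_rows", "arguments": {
  "moves": "0 0 0 0.04 -0.002 0.003 -1;0 0 0 0.08 -0.002 0.003 -1;0 0 0 0.12 -0.002 0.003 -1;0 0 0 0.16 -0.002 0.003 -1;0 0 0 0.2 -0.002 0.003 -1;0 0 0 0.24 -0.002 0.003 -1;0 0 0 0.28 -0.002 0.003 -1;0 0 0 0.32 -0.002 0.003 -1;0 0 0 0.36 -0.002 0.003 -1;0 0 0 0.37 -0.002 0.003 -1;0 0 0 0.37 -0.002 0.003 -1"
}}

```text
time: 18.48
eef_pos: [0.5153, 0.1176, 0.034]
tcp_rot: [0.699, 0.715, 0.0, -0.0]
contact_force: [-4.8, 0.0, -2.9]
opening: 0.156
finger_force: 59.3
```

Call:
{"name": "send_rows", "arguments": {
  "moves": "0 0 0 0 -0.008 0.005 -1;0 0 0 0 -0.008 0.005 -1"
}}

```text
time: 18.73
eef_pos: [0.5152, 0.1175, 0.0339]
tcp_rot: [0.7, 0.714, 0.002, 0.001]
contact_force: [-2.3, 2.6, -0.3]
opening: 0.157
finger_force: 59.5
```

Call:
{"name": "send_rows", "arguments": {
  "moves": "0 0 0 0 -0.002 0.002 -1;0 0 0 0 -0.002 0.002 1;0 0 0 0 -0.002 0.002 1;0 0 0 0 -0.002 0.002 1;0 0 0 0 -0.002 0.002 1;0 0 0 0 -0.002 0.002 1;0 0 0 0 -0.002 -0.1 1;0 0 0 0 -0.002 -0.3 1;0 0 0 0 -0.002 -0.55 1;0 0 0 0 -0.002 -0.55 1"
}}

```text
time: 19.98
eef_pos: [0.517, 0.1171, 0.1484]
tcp_rot: [0.699, 0.715, 0.004, 0.004]
contact_force: [0.4, -0.0, -0.5]
opening: 0.994
finger_force: 0.0
```

Call:
{"name": "send_rows", "arguments": {
  "moves": "0 0 0 -0.4 -0.35 -0.1 1;0 0 0 -0.8 -0.35 -0.1 1;0 0 0 -0.95 -0.35 -0.1 1;0 0 0 -0.95 -0.35 -0.1 1;0 0 0 -0.95 -0.35 -0.1 1"
}}

```text
time: 20.6
eef_pos: [0.447, -0.0757, 0.1622]
tcp_rot: [0.701, 0.713, -0.0, -0.001]
contact_force: [0.6, 0.5, -0.1]
opening: 0.997
finger_force: 0.0
```

```bash
python3 - <<'E'
from h import *
np.set_printoptions(suppress=True,precision=4)
c=cam("wrist"); g=c["image"].max(2).astype(int); cv2.imwrite("pics/w9.png",c["image"][:,:,::-1])
O=np.array([.4972,.0345,0]);x=np.array([1,.022,0]);y=np.array([-.022,1,0])
f=lambda a,b,z:O+a*x+b*y+[0,0,z]
e=proj(c,[f(a,b,.045) for a,b in((4.5e-3,.054),(4.5e-3,.114),(.0345,.054),(.0345,.114))]+[f(-.003,0,.052),f(-.053,0,.052),f(-.028,0,.052)]); print(e)
t=(g[max(0,int(e[:4,1].min())-25):int(e[:4,1].max())+25,max(0,int(e[:4,0].min())-25):int(e[:4,0].max())+25]); print(t.shape)
# bar
u0,u1=int(e[4:,0].min())-20,int(e[4:,0].max())+20; v0,v1=int(e[4:,1].min())-20,int(e[4:,1].max())+20
m=(g[v0:v1,u0:u1]<42).astype(np.uint8)
cs=max(cv2.findContours(m,0,2)[0],key=cv2.contourArea); W=ray(c,cs.reshape(-1,2)+[u0,v0],.052)
r=cv2.minAreaRect((W[:,:2]*1000).astype(np.float32)); print("bar",r)
b=cam("top"); cv2.imwrite("pics/top2.png",cv2.resize(b["image"][150:230,150:260,::-1],None,fx=7,fy=7,interpolation=2))
m=((b["image"].min(2)>0)).sum()
for n,a in (("top2",b),):
    q=proj(a,[f(.0195,.084,.085),f(.0195,.084,.045),f(-.028,0,.052)]); print(q, [a["image"][int(v),int(u)].tolist() for u,v in q])
print(ctrl.get_state()["eef_pos"],ctrl.get_state()["contact_force"])
E
```

```text
[[ 324.2109  -24.4481]
 [ 328.6058 -115.9832]
 [ 362.1273  -24.3769]
 [ 368.939  -115.8003]
 [ 313.1301   47.9202]
 [ 251.577    48.0515]
 [ 282.3613   47.9672]]
(1, 94)
bar ((468.2763977050781, 31.13739776611328), (49.021881103515625, 15.883102416992188), 1.142982840538025)
[[164.5526 174.1273]
 [168.8771 176.163 ]
 [203.0195 195.2716]] [[186, 193, 204], [184, 187, 193], [22, 18, 13]]
[ 0.4472 -0.074   0.1622] [-0.4479  0.4724 -0.2918]
```

Bar yaw is 0.020 rad, matching the fence. A numeric check of the gauge in the top view comes next.

```bash
python3 - <<'E'
from h import *
b=cam("top"); im=b["image"].astype(int)
O=np.array([.4972,.0345,0]);x=np.array([1,.022,0]);y=np.array([-.022,1,0])
f=lambda a,bb,z:O+a*x+bb*y+[0,0,z]
print(proj(b,[f(a,bb,.045) for a,bb in((.0045,.054),(.0045,.114),(.0345,.054),(.0345,.114))]).round(1).tolist())
for v in range(164,194,2): print(v,im[v,152:200:2].max(1).tolist())
E
```

```text
[[181.2, 182.2], [156.4, 182.5], [181.3, 169.9], [156.7, 170.1]]
164 [190, 193, 192, 181, 179, 182, 183, 181, 180, 181, 180, 175, 164, 159, 162, 164, 178, 183, 185, 185, 159, 157, 158, 159]
166 [192, 191, 192, 185, 186, 187, 187, 161, 171, 186, 186, 188, 187, 186, 187, 187, 187, 186, 186, 185, 187, 186, 186, 187]
168 [191, 188, 188, 186, 188, 186, 187, 91, 105, 187, 186, 187, 187, 187, 187, 186, 186, 188, 187, 187, 187, 187, 187, 186]
170 [106, 120, 189, 186, 187, 187, 185, 172, 185, 187, 188, 188, 187, 190, 189, 174, 182, 182, 180, 181, 180, 178, 174, 161]
172 [192, 192, 191, 185, 182, 181, 183, 188, 190, 183, 169, 204, 203, 204, 202, 55, 49, 43, 42, 49, 48, 50, 49, 73]
174 [194, 192, 192, 155, 203, 204, 203, 204, 203, 203, 58, 57, 180, 181, 201, 54, 57, 47, 75, 87, 87, 86, 77, 81]
176 [188, 192, 190, 173, 195, 196, 194, 195, 192, 190, 59, 59, 132, 133, 203, 54, 58, 51, 47, 87, 86, 85, 72, 82]
178 [191, 191, 192, 201, 166, 118, 56, 46, 58, 66, 68, 76, 137, 139, 201, 54, 55, 48, 47, 87, 87, 79, 82, 83]
180 [188, 192, 192, 199, 203, 202, 202, 162, 132, 134, 134, 136, 135, 165, 201, 54, 58, 49, 46, 88, 87, 77, 81, 81]
182 [192, 191, 192, 174, 167, 167, 167, 167, 167, 164, 162, 159, 157, 158, 156, 59, 59, 49, 49, 88, 82, 82, 83, 50]
184 [191, 191, 191, 192, 86, 74, 59, 56, 56, 56, 59, 57, 57, 56, 56, 55, 56, 48, 48, 87, 79, 82, 78, 23]
186 [192, 191, 192, 193, 92, 92, 90, 68, 69, 69, 70, 69, 68, 67, 69, 68, 70, 69, 69, 80, 82, 82, 51, 51]
188 [193, 191, 192, 190, 92, 91, 90, 89, 89, 89, 90, 89, 88, 89, 89, 87, 88, 88, 86, 81, 82, 78, 23, 83]
190 [191, 193, 191, 187, 93, 89, 90, 91, 89, 89, 90, 90, 89, 88, 88, 87, 88, 88, 68, 82, 81, 52, 54, 83]
192 [192, 192, 191, 192, 91, 89, 88, 88, 89, 88, 88, 88, 88, 87, 87, 87, 89, 87, 82, 82, 80, 28, 82, 82]
```

```bash
python3 -c "
from plant import ctrl; print(ctrl.sign_off())"
```

```text
the job is handed in; nothing more can be done
None
```

I handed the job in at about 21 s: the eccentric is set square to the fence (bar within about 0.5°), the wide gauge stands against the fence wholly past it, and the narrow gauge was not touched; no verdict came back.

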